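# Nest the tumblers on the drinks trolley

### The arm

A 6-joint arm with a two-finger parallel gripper is mounted at the origin on the work surface. World frame = base frame: x ahead of the robot, y to its left, z up, the work surface at z = 0. Lengths are in m, angles in rad, forces in N, time in s.
With the tool pointing down it reaches from about 0.35 to 0.875 m from the base axis. Payload 4.2 kg.
Tool frame: the origin (TCP) lies midway between the tips of the shut fingers; the grasp point (between the pads) lies 19 mm behind it; z points along the fingers, y is the line along which they close (so a half turn about z gives the same grasp; the last joint's range is limited). The gripper opens to 85 mm and grips with 20 to 120 N. Pads are 22 mm wide; open, the fingers measure 114 mm over their backs; the gripper's body (76 mm by 85 mm) begins 54 mm behind the grasp point. The pads swing forward as they close: fully open they stand 13 mm farther back than shut.
Start: joints at [1.581, 0.385, 0.008, 0, -1.194, -0.259], TCP at [0.154, 0.606, 0.196] pointing down, gripper open.
Joint ranges: [-3.14, 3.14], [-1.21, 2.06], [-1.07, 1.41], [-3.16, 2.05], [-2.99, -0.16], [-3.1, 3.1]. Speed limits (rad/s): [2.79, 2.79, 3.14, 3.14, 3.14, 3.14].

### API

Orientations are given as a rotation vector (axis times angle).
In Python, from rig import telemetry, snapshot, manip gives the robot as it stands. The module is installed in compiled form; this text tells all that it offers.
- The arm moves only by the tool carry_out, never from a script. Its argument "plan" is one flat list of numbers, 7 for each row, row after row: the closure, from 0 (fully open) to 1 (shut), then the shift along the tool's x, y, z as a fraction of full scale, then the turn, a rotation vector about the tool's x, y, z as a fraction of full scale. A call has 1 to 8 rows; each row shifts and turns the commanded pose from where the row before left it, along the tool's axes as they then stand; what a row does not reach is not made up. Full scale, the value 1, is 0.5 m for a shift and 2 rad for a turn. A row lasts 1/12 s, in which the tool goes at most 41.7 mm and 7.16 degrees, less where a joint would pass 70% of its speed; a pose out of reach is approached as far as the arm can. A call with a number of a shift or a turn outside -1 to 1 is refused whole. A call with a gripper value outside its range is refused whole. The fingers move at their own pace and stop on an object; the grip force is fixed at half the most. Time passes only in rows, so rows that do not move let the fingers close. It gives the time, the measured TCP pose, the force, the opening and the grip force at its end, in the units of the state.
- telemetry.sense(): the state, without advancing time (a new reading comes with each control period).
- snapshot(name): name is "scene" or "top"; returns a dict with "pixels" (420x560x3 uint8, red, green, blue), "z_map" (420x560 float32, m along the optical axis (not along the pixel's ray), 0 where there is no reading), "fx", "fy", "cx", "cy" (pixels), "pose" (4x4, takes a point from camera to world coordinates). Camera axes: x right, y down, z forward; pixel columns grow to the right and rows downward; lengths in m; the calibration is good to about 2 mm. A picture is of the moment at which its call begins.
- manip.sign_off(): hands the job in; it is judged then, once.
The state is a dict: "clock": time; "joint_pos": joint angles; "joint_velocities": joint speeds; "effort": joint torques, N m; "ee_pos": TCP position; "eef_rot": TCP orientation; "wrist_force": force on the tool from outside, world axes, zero at the start; "wrist_torque": the same for the moment, N m; "gripper_width": finger opening in m; "finger_force": force on a finger pad.
Only numpy, scipy, OpenCV 4.12 (cv2) and the standard library are available. Lean on these libraries where they do the work, as an engineer would, in place of code of your own. Each camera call takes 0.05 s, during which the arm holds its last target. There are 200 camera calls.

### The job

Tidy the tumblers on the trolley into one stack: stand the blue one upright on the dark wooden coaster, then nest the yellow one fully home in the blue, then the white one fully home in the yellow. Lower each one gently all the way before letting go, never dropping it more than 15 mm, and leave the dispenser bottle, the ice ball mould and the shaker where they are.

Things in the scene. Friction and masses are not known exactly. Their poses are not given: they have to be found in the camera images.
- tumbler_blue: blue rigid plastic stacking tumbler, open top, 100 tall, 110 g. Foot 37 across, widening to 55 at height 60, where a flat shoulder steps out to a straight band 66 across (60 inside, wall 3) up to the rim at 100. Inside, below height 64, it is 49 across, narrowing down. Fully nested, the shoulder sits on the lower rim, origin 40 above the lower one's. Origin: centre of underside; z up its axis
- tumbler_yellow: yellow rigid plastic stacking tumbler, open top, 100 tall, 110 g. Foot 37 across, widening to 55 at height 60, where a flat shoulder steps out to a straight band 66 across (60 inside, wall 3) up to the rim at 100. Inside, below height 64, it is 49 across, narrowing down. Fully nested, the shoulder sits on the lower rim, origin 40 above the lower one's. Origin: centre of underside; z up its axis
- tumbler_white: white rigid plastic stacking tumbler, open top, 100 tall, 110 g. Foot 37 across, widening to 55 at height 60, where a flat shoulder steps out to a straight band 66 across (60 inside, wall 3) up to the rim at 100. Inside, below height 64, it is 49 across, narrowing down. Fully nested, the shoulder sits on the lower rim, origin 40 above the lower one's. Origin: centre of underside; z up its axis
- coaster_dark: dark brown wooden coaster, flat disc 100 across, 8 thick, lying fixed on the trolley's top shelf. Origin: centre of its underside, so its top is 8 above the origin
- coaster_pale: pale wooden coaster, the same disc, 100 across and 8 thick, fixed to the shelf; not used. Origin: centre of its underside
- dispenser: clear plastic push dispenser bottle, 64 across, 192 tall with its white pump head; the spout reaches 44 out along -x. Bystander. Origin: centre of its underside
- ice_mould: orange silicone ice ball mould, a ball 68 across with a flange 80 across at half height and a tab reaching 57 along +x, 74 tall. Bystander. Origin: centre of its underside
- shaker: steel cocktail shaker, 86 across, 203 tall. Bystander. Origin: centre of its underside

How it is judged:
On the way, in this order (a step that is already met when the one before it is completed fails the run):
1. the blue tumbler stands upright on the dark coaster, within 20 mm of its centre, let go (horizontal distance between tumbler_blue and coaster_dark below 0.02 m and z of tumbler_blue in the frame of coaster_dark between 0.005 and 0.011 m and angle between tumbler_blue's own z axis and vertical below 0.06 rad and contact force between the fingers and tumbler_blue below 0.1 N and linear speed of tumbler_blue below 0.02 m/s), for 0.2 s.
2. the yellow tumbler is nested fully home in the blue one (shoulder down on the rim), let go (horizontal distance between tumbler_yellow and tumbler_blue below 0.004 m and z of tumbler_yellow in the frame of tumbler_blue between 0.037 and 0.0425 m and angle between tumbler_yellow's own z axis and vertical below 0.06 rad and contact force between the fingers and tumbler_yellow below 0.1 N and linear speed of tumbler_yellow below 0.02 m/s), for 0.2 s.
3. the white tumbler is nested fully home in the yellow one (shoulder down on the rim), let go (horizontal distance between tumbler_white and tumbler_yellow below 0.004 m and z of tumbler_white in the frame of tumbler_yellow between 0.037 and 0.0425 m and angle between tumbler_white's own z axis and vertical below 0.06 rad and contact force between the fingers and tumbler_white below 0.1 N and linear speed of tumbler_white below 0.02 m/s), for 0.2 s.
At the end, for the whole second after the job is handed in: Blue stands upright on the dark coaster within 20 mm of its centre; yellow is nested in blue and white in yellow, each upright (within 3 degrees), coaxial within 4 mm and fully home (origin 37 to 42.5 mm above that of the tumbler below); all three released and at rest (all of step 1 and all of step 2 and all of step 3); the robot touches nothing.
It fails at once if the dispenser bottle is shifted by more than 20 mm or tipped by more than 17 degrees (distance of dispenser from where it was at the start of the episode above 0.02 m or angle between dispenser's own z axis and vertical above 0.3 rad).
It fails at once if the ice ball mould is shifted by more than 20 mm or tipped by more than 17 degrees (distance of ice_mould from where it was at the start of the episode above 0.02 m or angle between ice_mould's own z axis and vertical above 0.3 rad).
It fails at once if the shaker is shifted by more than 20 mm or tipped by more than 17 degrees (distance of shaker from where it was at the start of the episode above 0.02 m or angle between shaker's own z axis and vertical above 0.3 rad).
It fails at once if a tumbler is dropped: out of the fingers it falls (or is knocked) faster than 0.55 m/s, as after a free fall of 15 mm ((contact force between the fingers and tumbler_blue below 0.1 N and linear speed of tumbler_blue above 0.55 m/s) or (contact force between the fingers and tumbler_yellow below 0.1 N and linear speed of tumbler_yellow above 0.55 m/s) or (contact force between the fingers and tumbler_white below 0.1 N and linear speed of tumbler_white above 0.55 m/s)).
It also fails if it takes over 64 s, if anything falls off the work surface, if the arm or the gripper's body presses on something with over 40 N, if the wrist force passes 120 N, or if a joint passes its speed limit or range.

## Working session

There is one attempt and no reset: what is moved stays moved. The work goes in short steps, Python scripts to look and compute and a tool call to move; the robot and the scene stay as the last step left them, time stands still between calls to the robot, and variables do not carry over. Pictures are saved under pics/ and viewed, at most 10 in all, crops included, and the job is handed in when it is done.

Besides the shell and the picture viewer there is one more tool, called after "Call:" as name(argument=value, ...), one argument or row to a line, values as JSON. carry_out: Moves the arm, as the interface text tells. Shift numbers are shares of 0.5 m and turn numbers shares of 2 rad, none past 1 either way. Its arguments: {"type":"object","properties":{"plan":{"type":"array"}},"required":["plan"]}

```bash
mkdir -p pics; python3 - <<'E'
from rig import telemetry, snapshot
import cv2,numpy as np
s=telemetry.sense()
for k in s: print(k,np.round(s[k],4))
ims=[]
for n in("scene","top"):
    d=snapshot(n); print(n,d["fx"],d["fy"],d["cx"],d["cy"],np.round(d["pose"],4).tolist(),(d["z_map"]>0).mean())
    cv2.imwrite(f"pics/{n}0.png",d["pixels"][:,:,::-1])
E
ls
```

```text
clock 0.0
joint_pos [ 1.5806e+00  3.8560e-01  6.6000e-03 -5.0000e-04 -1.1940e+00 -2.5860e-01]
joint_velocities [-0.0001  0.0009 -0.0013 -0.0013 -0.0007  0.0025]
effort [ 3.00000e-04 -3.92293e+01  1.88403e+01  4.18640e+00 -4.60000e-03
 -0.00000e+00]
ee_pos [0.1537 0.6051 0.1952]
eef_rot [ 3.1151e+00 -3.8980e-01 -3.0000e-04]
wrist_force [-0.5318  0.3354  0.5419]
wrist_torque [ 0.0158 -0.0152  0.0135]
finger_force 0.0
gripper_width 0.085
scene 461.92160456246825 461.92160456246825 285.8532839957278 215.4301420788743 [[-0.6758, 0.4185, -0.6068, 1.1422], [0.7368, 0.3587, -0.5731, 0.585], [-0.0222, -0.8344, -0.5508, 0.5747], [0.0, 0.0, 0.0, 1.0]] 0.9960204081632653
top 403.00709481810827 403.00709481810827 276.1804869653899 204.0283302421496 [[-0.0213, -0.9934, 0.1126, 0.4485], [-0.9997, 0.02, -0.0125, 0.0174], [0.0101, -0.1128, -0.9936, 0.9339], [0.0, 0.0, 0.0, 1.0]] 0.9960884353741497
pics
```

View pics/scene0.png

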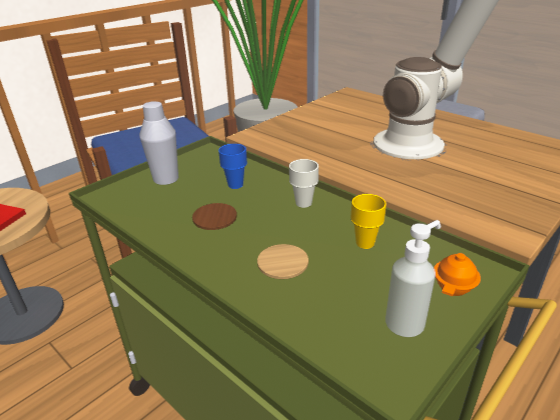

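View pics/top0.png

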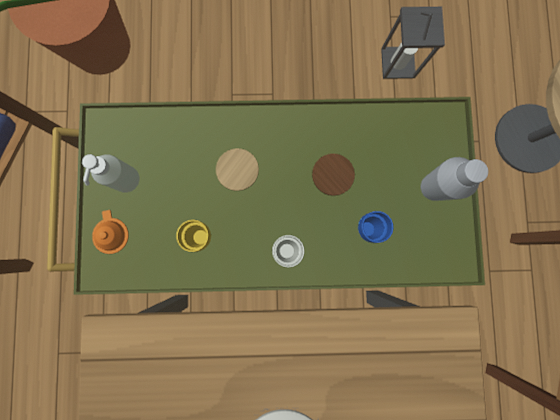

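The tumblers are all upright. In the top view, blue is at (375,227), white at (288,251), yellow at (193,236) and the dark coaster at (333,174). Next I'll measure them by colour mask, plus ray casting and depth in both views.

```bash
cat > h.py <<'E'
from rig import telemetry, snapshot
import cv2,numpy as np
from scipy.optimize import least_squares
def cloud(d):
    v,u=np.mgrid[:420,:560]; z=d["z_map"].astype(float)
    p=np.stack([(u-d["cx"])/d["fx"]*z,(v-d["cy"])/d["fy"]*z,z],-1)
    return p@d["pose"][:3,:3].T+d["pose"][:3,3]
def mask(d,c):
    h=cv2.cvtColor(np.ascontiguousarray(d["pixels"]),cv2.COLOR_RGB2HSV); H,S,V=[h[...,i].astype(int) for i in range(3)]
    m={"blue":(H>105)&(H<130)&(S>140),"yellow":(H>20)&(H<32)&(S>180)&(V>70),"orange":(H<16)&(S>200)&(V>120),
       "white":(S<40)&(V>90),"dark":(H<15)&(S>80)&(V<110),"pale":(H>10)&(H<24)&(S>40)&(V>120)}[c]
    return m
def ray(d,u,v,z):
    r=d["pose"][:3,:3]@np.array([(u-d["cx"])/d["fx"],(v-d["cy"])/d["fy"],1]); o=d["pose"][:3,3]
    return o+r*(z-o[2])/r[2]
def comp(m,seed,r=45):
    n,l,st,ce=cv2.connectedComponentsWithStats(m.astype(np.uint8)); 
    k=[i for i in range(1,n) if st[i,4]>60 and np.hypot(*(ce[i]-seed))<r]
    k=max(k,key=lambda i:st[i,4]); return l==k
def circ(p):
    f=lambda q:np.hypot(p[:,0]-q[0],p[:,1]-q[1])-q[2]
    return least_squares(f,[*p.mean(0)[:2],.03],loss="soft_l1",f_scale=.001).x
E
python3 - <<'E'
from h import *
S={"top":dict(blue=(375,227),white=(288,251),yellow=(193,236),dark=(333,174)),
"scene":dict(blue=(233,163),white=(304,180),yellow=(368,220),dark=(215,216))}
D={n:snapshot(n) for n in S}
for n in S:
    d=D[n];P=cloud(d)
    for c,s in S[n].items():
        m=comp(mask(d,c),np.array(s)); p=P[m]; zt=np.percentile(p[:,2],97)
        rim=p[p[:,2]>zt-.006] if c!="dark" else p
        if c!="dark":  # outer contour: band only
            q=circ(rim)
        cn=max(cv2.findContours(m.astype(np.uint8),0,1)[0],key=cv2.contourArea)
        if n=="top" or c=="dark":
            e=cv2.fitEllipse(cn); r=ray(d,*e[0],zt if c!="dark" else np.median(p[:,2]))
        else: e=None;r=np.zeros(3)
        print(n,c,m.sum(),"ztop",round(zt,4),"med",np.round(np.median(p,0),4),"circ",np.round(q,4) if c!="dark" else "", "ell",e and np.round(e[0]+e[1],1),np.round(r,4))
    for u,v in ([(300,210),(250,220),(150,260)] if n=="top" else [(260,230),(180,200),(330,250)]): print(" shelf",np.round(P[v,u],4))
E
```

```text
top blue 823 ztop 0.1015 med [ 0.4936 -0.2141  0.0638] circ [ 0.4914 -0.2012  0.031 ] ell [375.5 226.7  30.2  33.8] [ 0.4914 -0.1978  0.1015]
top white 781 ztop 0.1017 med [ 0.4458 -0.019   0.0594] circ [ 0.4453 -0.0154  0.0312] ell [287.7 250.6  31.3  31.9] [ 0.4461 -0.0146  0.1017]Traceback (most recent call last):
  File "<stdin>", line 8, in <module>
  File "h.py", line 19, in comp
    k=max(k,key=lambda i:st[i,4]); return l==k
ValueError: max() iterable argument is empty
```

```bash
sed -i 's/(H>20)&(H<32)&(S>180)&(V>70)/(H>17)\&(H<36)\&(S>190)/; s/(H<15)&(S>80)&(V<110)/((H<16)|(H>170))\&(S>70)\&(V<130)/' h.py
cat > meas.py <<'E'
from h import *
S={"top":dict(blue=(375,227),white=(288,251),yellow=(193,236),dark=(333,174)),
"scene":dict(blue=(233,163),white=(304,180),yellow=(368,220),dark=(215,216))}
D={n:snapshot(n) for n in S}
for n in S:
    d=D[n];P=cloud(d)
    for c,s in S[n].items():
      try:
        m=comp(mask(d,c),np.array(s)); p=P[m]
        if c=="dark":
            cn=max(cv2.findContours(m.astype(np.uint8),0,1)[0],key=cv2.contourArea); e=cv2.fitEllipse(cn)
            print(n,c,m.sum(),"ztop",np.median(p[:,2]).round(4),"ell",np.round(e[0]+e[1],1),ray(d,*e[0],np.median(p[:,2])).round(4)); continue
        zt=np.percentile(p[:,2],97); rim=p[p[:,2]>zt-.006]
        print(n,c,m.sum(),"ztop",zt.round(4),"rim",circ(rim).round(4),len(rim),"band",circ(p[(p[:,2]>zt-.035)]).round(4))
        if n=="top":
            cn=max(cv2.findContours(m.astype(np.uint8),0,1)[0],key=cv2.contourArea)
            (u,v),r=cv2.minEnclosingCircle(cn); print("   outline",ray(d,u,v,zt).round(4),round(r,1))
      except Exception as ex: print(n,c,ex,d["pixels"][s[1]-3:s[1]+4:3,s[0]].tolist())
    for u,v in ([(300,210),(250,220),(150,260)] if n=="top" else [(260,230),(180,200),(330,250)]): print(" shelf",np.round(P[v,u],4))
E
python3 meas.py
```

```text
top blue 819 ztop 0.1017 rim [ 0.4913 -0.2012  0.0311] 143 band [ 0.4913 -0.2007  0.0311]
   outline [ 0.4909 -0.197   0.1017] 17.3
top white 780 ztop 0.1013 rim [ 0.4453 -0.0154  0.0311] 131 band [ 0.4452 -0.0152  0.0306]
   outline [ 0.4459 -0.0148  0.1013] 16.3
top yellow max() iterable argument is empty [[94, 83, 35], [159, 139, 58], [139, 121, 49]]
top dark 1343 ztop 0.0084 ell [332.9 174.2  40.2  40.7] [ 0.6209 -0.1281  0.0084]
 shelf [ 0.5393 -0.0496 -0.0011]
 shelf [0.5181 0.0671 0.0025]
 shelf [0.4313 0.2968 0.0013]
scene blue 924 ztop 0.1006 rim [ 0.4924 -0.2016  0.0312] 153 band [ 0.4922 -0.2017  0.0314]
scene white 1081 ztop 0.1009 rim [ 0.4467 -0.0155  0.0313] 176 band [ 0.4464 -0.0156  0.0313]
scene yellow 1447 ztop 0.1005 rim [0.4823 0.1814 0.0313] 246 band [0.4824 0.1814 0.0313]
scene dark 910 ztop 0.0087 ell [214.2 216.   25.3  43.3] [ 0.6247 -0.1242  0.0087]
 shelf [ 5.88e-01 -1.64e-02  4.00e-04]
 shelf [ 0.6271 -0.2485  0.0022]
 shelf [ 0.5437  0.14   -0.0008]
```

Call:
carry_out(
  plan=[0, 0, 0, 0, 0, 0, -0.0622, 0, 0, 0, 0, 0, 0, -0.0622, 0, 0.043, 0.068, 0, 0, 0, 0, 0, 0.043, 0.068, 0, 0, 0, 0, 0, 0.043, 0.068, 0, 0, 0, 0, 0, 0.043, 0.068, 0, 0, 0, 0, 0, 0.043, 0.068, 0, 0, 0, 0, 0, 0.043, 0.068, 0, 0, 0, 0],
)

```text
clock: 0.97
ee_pos: [0.2834, 0.3999, 0.1964]
eef_rot: [-3.141, -0.001, -0.0]
wrist_force: [0.3, 0.2, -0.1]
gripper_width: 0.0855
finger_force: 0.0
```

Call:
carry_out(
  plan=[0, 0.026, 0.075, 0, 0, 0, 0, 0, 0.026, 0.075, 0, 0, 0, 0, 0, 0.026, 0.075, 0, 0, 0, 0, 0, 0.026, 0.075, 0, 0, 0, 0, 0, 0.026, 0.075, 0, 0, 0, 0, 0, 0.026, 0.075, 0, 0, 0, 0, 0, 0.026, 0.075, 0, 0, 0, 0, 0, 0.026, 0.075, 0, 0, 0, 0],
)

```text
clock: 1.63
ee_pos: [0.387, 0.0999, 0.1968]
eef_rot: [-3.141, -0.001, -0.002]
wrist_force: [1.2, 0.3, 0.1]
gripper_width: 0.0859
finger_force: 0.0
```

Call:
carry_out(
  plan=[0, 0.026, 0.075, 0, 0, 0, 0, 0, 0.026, 0.075, 0, 0, 0, 0, 0, 0.026, 0.075, 0, 0, 0, 0, 0, 0.026, 0.075, 0, 0, 0, 0, 0, 0.026, 0.075, 0, 0, 0, 0, 0, 0.026, 0.075, 0, 0, 0, 0, 0, 0.026, 0.075, 0, 0, 0, 0, 0, 0, 0, 0, 0, 0, 0],
)

```text
clock: 2.3
ee_pos: [0.4794, -0.166, 0.1958]
eef_rot: [3.14, -0.01, 0.0]
wrist_force: [1.3, 0.1, 0.4]
gripper_width: 0.0855
finger_force: 0.0
```

Call:
carry_out(
  plan=[0, 0.026, 0.072, 0, 0, 0, 0, 0, 0, 0, 0, 0, 0, 0, 0, 0, 0, 0, 0, 0, 0, 0, 0, 0, 0, 0, 0, 0],
)

```text
clock: 2.63
ee_pos: [0.4905, -0.1965, 0.196]
eef_rot: [-3.141, 0.001, 0.001]
wrist_force: [-0.5, 0.0, 0.2]
gripper_width: 0.0853
finger_force: 0.0
```

```bash
sed -i 's/(H<36)&(S>190)/(H<36)\&(S>140)/' h.py; python3 meas.py; python3 -c "
from h import *
s=telemetry.sense();print(s['ee_pos'],s['eef_rot'],s['joint_pos'])
cv2.imwrite('pics/t1.png',snapshot('top')['pixels'][:,:,::-1])"
```

```text
top blue max() iterable argument is empty [[73, 70, 61], [75, 72, 66], [70, 68, 61]]
top white max() iterable argument is empty [[158, 160, 152], [159, 161, 154], [158, 160, 153]]
top yellow 867 ztop 0.1013 rim [0.4807 0.1807 0.0312] 161 band [0.4806 0.1801 0.0311]
   outline [0.4812 0.1794 0.1013] 17.2
top dark max() iterable argument is empty [[167, 170, 162], [169, 172, 164], [171, 173, 166]]
 shelf [ 0.4837 -0.0085  0.5719]
 shelf [ 0.5183  0.0672 -0.0007]
 shelf [ 4.313e-01  2.972e-01 -1.000e-04]
scene blue 923 ztop 0.1006 rim [ 0.4924 -0.2019  0.0315] 159 band [ 0.4923 -0.2019  0.0314]
scene white 1081 ztop 0.1006 rim [ 0.4465 -0.0155  0.0312] 185 band [ 0.4465 -0.0155  0.0313]
scene yellow 1560 ztop 0.1005 rim [0.4824 0.1813 0.0312] 251 band [0.4823 0.1814 0.0313]
scene dark 909 ztop 0.0088 ell [214.1 216.   25.3  43.3] [ 0.6248 -0.1241  0.0088]
 shelf [ 5.88e-01 -1.64e-02  4.00e-04]
 shelf [ 0.6258 -0.2506  0.0008]
 shelf [0.5461 0.1418 0.0016]
[ 0.49056874 -0.1959138   0.19644578] [-3.14142133e+00 -1.72160939e-03 -4.85109719e-05] [-7.27413238e-02  2.20107550e-01 -2.27864478e-01 -1.91562142e-04
 -1.12280602e+00  1.64471670e+00]
```

View pics/t1.png

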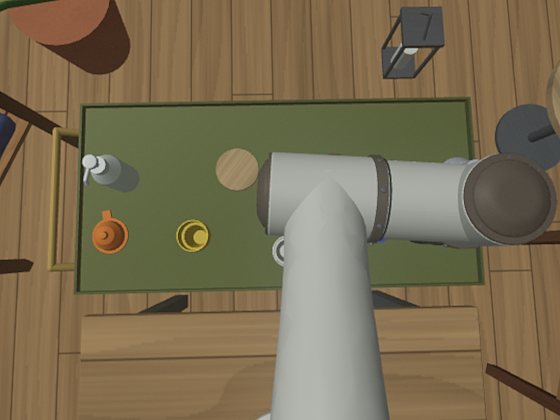

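The arm hides the blue tumbler in the top view, with the bulky wrist at around (515,198). I'll check its clearance over the shaker in the scene view.

```bash
python3 -c "
from h import *
d=snapshot('scene');P=cloud(d)
cv2.imwrite('pics/s1.png',d['pixels'][:,:,::-1])
m=(P[...,2]>.21)&(P[...,0]>.3)&(P[...,0]<.9)&(abs(P[...,1])<.7)
for y in np.arange(-.6,.1,.05):
  k=m&(abs(P[...,1]-y)<.025)
  if k.sum()>5: print(y.round(2),k.sum(),P[k].min(0).round(3),P[k].max(0).round(3))
"
```

```text
-0.25 535 [ 0.477 -0.271  0.246] [ 0.507 -0.225  0.351]
-0.2 886 [ 0.455 -0.225  0.304] [ 0.531 -0.175  0.435]
-0.15 1762 [ 0.461 -0.175  0.246] [ 0.526 -0.125  0.434]
-0.1 109 [ 0.477 -0.125  0.292] [ 0.503 -0.12   0.338]
```

View pics/s1.png

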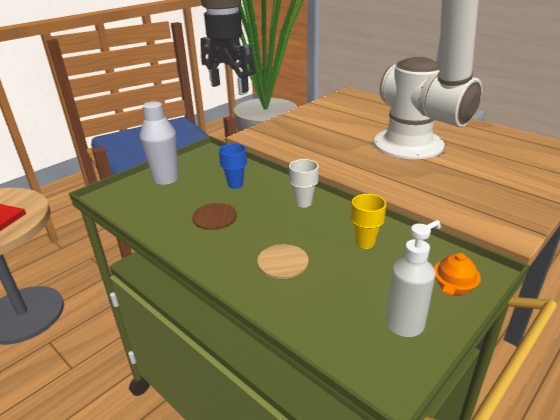

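The wrist stays well above the shaker. The fingertips are at (213,88) and (247,90), and they look higher than I expected, so I'll measure them.

```bash
python3 -c "
from h import *
d=snapshot('scene');P=cloud(d)
p=P[30:100,195:260].reshape(-1,3); p=p[(p[:,2]>.12)&(abs(p[:,0]-.49)<.06)&(abs(p[:,1]+.196)<.1)]
for y in np.arange(-.275,-.11,.01):
  q=p[abs(p[:,1]-y)<.005]
  if len(q): i=q[:,2].argmin();print(y.round(3),len(q),q[i].round(3))
"
```

```text
-0.275 1 [ 0.48  -0.271  0.307]
-0.265 68 [ 0.496 -0.261  0.293]
-0.255 149 [ 0.496 -0.252  0.265]
-0.245 131 [ 0.494 -0.241  0.246]
-0.235 158 [ 0.484 -0.239  0.246]
-0.225 72 [ 0.499 -0.229  0.301]
-0.215 63 [ 0.498 -0.212  0.308]
-0.205 109 [ 0.501 -0.209  0.307]
-0.195 87 [ 0.498 -0.19   0.305]
-0.185 102 [ 0.499 -0.185  0.306]
-0.175 166 [ 0.501 -0.179  0.309]
-0.165 263 [ 0.482 -0.161  0.3  ]
-0.155 237 [ 0.5   -0.151  0.248]
-0.145 169 [ 0.497 -0.148  0.246]
-0.135 139 [ 0.493 -0.138  0.258]
-0.125 279 [ 0.496 -0.129  0.29 ]
```

Call:
carry_out(
  plan=[0, 0.002, 0.011, 0.06, 0, 0, 0, 0, 0, 0, 0.07, 0, 0, 0, 0, 0, 0, 0.07, 0, 0, 0, 0, 0, 0, 0, 0, 0, 0, 0, 0, 0, 0, 0, 0, 0, 0, 0, 0, 0, 0, 0, 0],
)

```text
clock: 3.38
ee_pos: [0.4935, -0.2024, 0.0983]
eef_rot: [3.14, 0.002, 0.005]
wrist_force: [-0.3, -0.5, 0.2]
gripper_width: 0.0854
finger_force: 0.0
```

```bash
python3 -c "
from h import *
d=snapshot('scene');P=cloud(d)
cv2.imwrite('pics/s2.png',cv2.resize(d['pixels'][30:250,130:400,::-1],None,fx=2.6,fy=2.6))
s=telemetry.sense();print(s['ee_pos'])
p=P[10:160,180:280].reshape(-1,3); p=p[(p[:,2]>.03)&(abs(p[:,0]-.49)<.06)&(abs(p[:,1]+.2)<.1)]
for y in np.arange(-.275,-.11,.01):
  q=p[abs(p[:,1]-y)<.005]
  if len(q): i=q[:,2].argmin();print(y.round(3),len(q),q[i].round(3))
"
```

```text
[ 0.49391507 -0.20243148  0.09885726]
-0.275 31 [ 0.498 -0.27   0.191]
-0.265 125 [ 0.499 -0.266  0.192]
-0.255 73 [ 0.501 -0.252  0.149]
-0.245 172 [ 0.49  -0.247  0.147]
-0.235 134 [ 0.476 -0.234  0.072]
-0.225 147 [ 0.47  -0.229  0.071]
-0.215 236 [ 0.463 -0.217  0.075]
-0.205 303 [ 0.46  -0.209  0.079]
-0.195 372 [ 0.524 -0.199  0.088]
-0.185 496 [ 0.465 -0.184  0.07 ]
-0.175 790 [ 0.475 -0.176  0.076]
-0.165 1099 [ 0.488 -0.169  0.083]
-0.155 204 [ 0.5   -0.152  0.149]
-0.145 153 [ 0.486 -0.15   0.154]
-0.135 287 [ 0.506 -0.131  0.194]
-0.125 76 [ 0.498 -0.129  0.194]
-0.115 41 [ 0.52  -0.12   0.398]
```

View pics/s2.png

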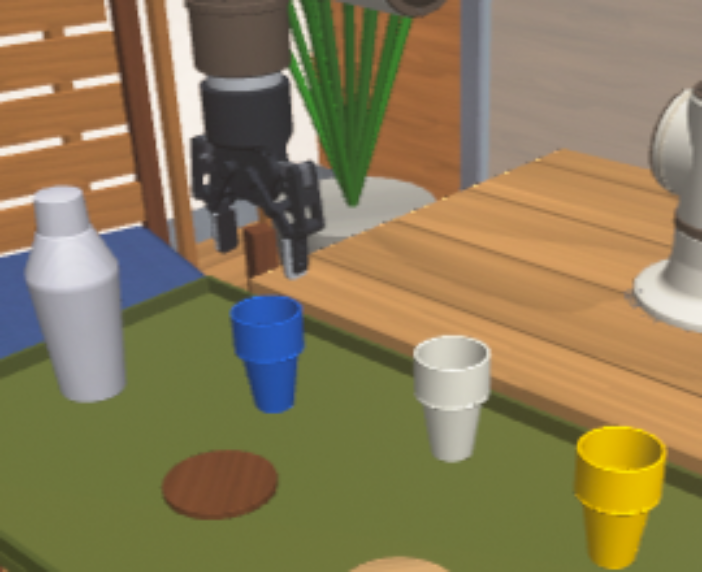

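The fingertips are about 48 mm above the blue rim. That is 36 mm higher than telemetry implies, so I'll trust the picture for height and go down in two stages.

Call:
carry_out(
  plan=[0, -0.002, 0, 0.05, 0, 0, 0, 0, 0, 0, 0.05, 0, 0, 0, 0, 0, 0, 0.03, 0, 0, 0, 0, 0, 0, 0, 0, 0, 0, 0, 0, 0, 0, 0, 0, 0, 0, 0, 0, 0, 0, 0, 0],
)

```text
clock: 3.93
ee_pos: [0.4929, -0.2026, 0.0336]
eef_rot: [3.141, 0.001, 0.007]
wrist_force: [0.2, -0.5, -0.0]
gripper_width: 0.0855
finger_force: 0.0
```

```bash
python3 -c "
from h import *
d=snapshot('scene');P=cloud(d)
cv2.imwrite('pics/s3.png',cv2.resize(d['pixels'][80:220,150:330,::-1],None,fx=4,fy=4))
s=telemetry.sense();print(s['ee_pos'],s['wrist_force'])
m=comp(mask(d,'blue'),np.array((233,163)));p=P[m];print(circ(p[p[:,2]>.065]))
p=P[60:180,180:280].reshape(-1,3); p=p[(p[:,2]>.02)&(abs(p[:,0]-.49)<.06)&(abs(p[:,1]+.2)<.1)]
for y in np.arange(-.265,-.13,.01):
  q=p[abs(p[:,1]-y)<.005]
  if len(q): i=q[:,2].argmin();print(y.round(3),len(q),q[i].round(3))
"
```

```text
[ 0.49280722 -0.20252986  0.03356918] [0.58476583 0.47816838 0.76829169]
[ 0.49227144 -0.20201561  0.03142005]
-0.265 121 [ 0.5   -0.265  0.127]
-0.255 64 [ 0.503 -0.251  0.093]
-0.245 127 [ 0.501 -0.248  0.085]
-0.235 118 [ 0.482 -0.233  0.074]
-0.225 144 [ 0.471 -0.228  0.072]
-0.215 210 [ 0.511 -0.212  0.024]
-0.205 248 [ 0.512 -0.206  0.026]
-0.195 332 [ 0.514 -0.196  0.031]
-0.185 508 [ 0.483 -0.184  0.022]
-0.175 750 [ 0.486 -0.18   0.035]
-0.165 885 [ 0.502 -0.17   0.064]
-0.155 125 [ 0.495 -0.154  0.083]
-0.145 115 [ 0.487 -0.148  0.09 ]
-0.135 223 [ 0.495 -0.133  0.128]
```

View pics/s3.png

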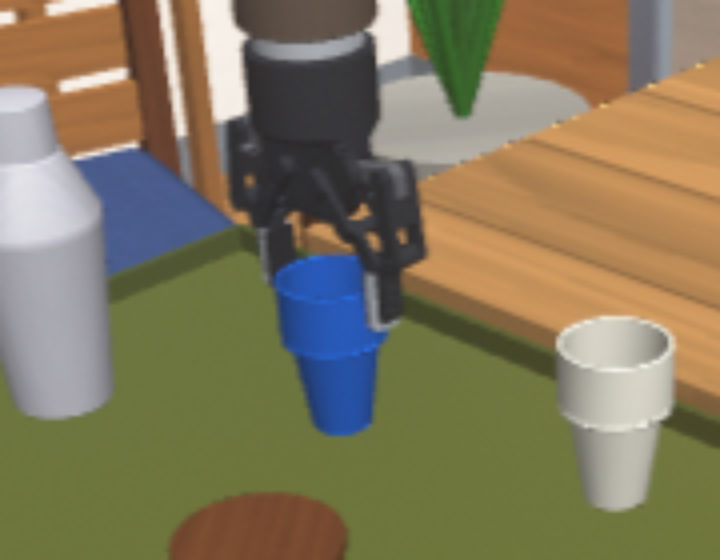

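The fingers straddle the blue band; the front tip is at crop (385,325) and sits about 83 mm high. I'll go 12 mm lower and close.

Call:
carry_out(
  plan=[0, 0, 0, 0.024, 0, 0, 0, 0, 0, 0, 0, 0, 0, 0, 1, 0, 0, 0, 0, 0, 0, 1, 0, 0, 0, 0, 0, 0, 1, 0, 0, 0, 0, 0, 0, 1, 0, 0, 0, 0, 0, 0, 1, 0, 0, 0, 0, 0, 0],
)

```text
clock: 4.57
ee_pos: [0.4922, -0.2026, 0.0208]
eef_rot: [3.141, 0.001, 0.005]
wrist_force: [-0.8, 0.8, 6.0]
gripper_width: 0.0642
finger_force: 66.4
```

Call:
carry_out(
  plan=[1, 0, 0, -0.05, 0, 0, 0, 1, 0, 0, -0.06, 0, 0, 0, 1, 0.0655, -0.038, 0, 0, 0, 0, 1, 0.0655, -0.038, 0, 0, 0, 0, 1, 0.0655, -0.038, 0, 0, 0, 0, 1, 0.0655, -0.038, 0, 0, 0, 0, 1, 0, 0, 0, 0, 0, 0, 1, 0, 0, 0, 0, 0, 0],
)

```text
clock: 5.23
ee_pos: [0.6226, -0.1249, 0.0732]
eef_rot: [-3.141, -0.003, 0.002]
wrist_force: [-0.1, -1.1, -1.4]
gripper_width: 0.0646
finger_force: 66.6
```

```bash
cat > chk.py <<'E'
from h import *
import sys
def chk(**seeds):
    s=telemetry.sense(); print("tcp",s['ee_pos'].round(4) if hasattr(s['ee_pos'],'round') else s['ee_pos'],"F",np.round(s['wrist_force'],1))
    d=snapshot('scene');P=cloud(d)
    out={}
    for c,w in seeds.items():   # w: world search x,y
        m=mask(d,c)&(np.hypot(P[...,0]-w[0],P[...,1]-w[1])<.05)&(P[...,2]>(.012 if c!="white" else .04)); p=P[m]
        zt=np.percentile(p[:,2],97); zb=np.percentile(p[:,2],1)
        q=p[p[:,2]>zt-.037]; print(c,len(p),"zlow",zb.round(4),"ztop",zt.round(4),"band",circ(q).round(4))
    return d,P
E
python3 -c "
from chk import *
d,P=chk(blue=(.623,-.126))
cv2.imwrite('pics/s4.png',cv2.resize(d['pixels'][60:260,110:330,::-1],None,fx=2.8,fy=2.8))"
```

```text
tcp [ 0.6226 -0.1249  0.0732] F [-0.1 -1.1 -1.4]
blue 981 zlow 0.0561 ztop 0.1531 band [ 0.6236 -0.1242  0.0312]
```

View pics/s4.png

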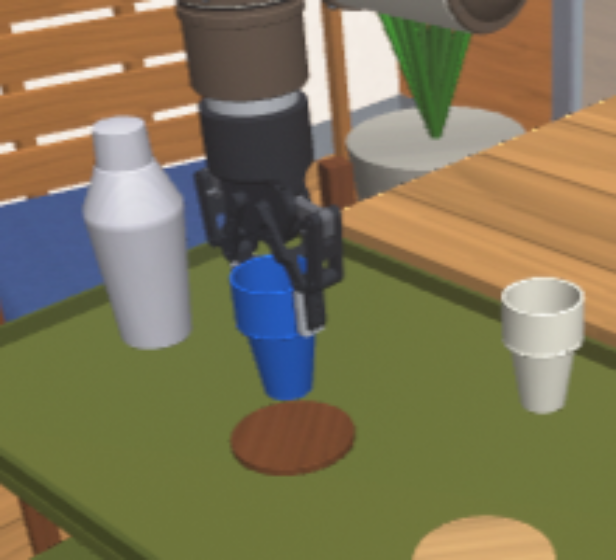

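The blue tumbler is held upright over the coaster. Its rim is 153 mm high and needs to be at 108.

Call:
carry_out(
  plan=[1, 0, 0, 0.04, 0, 0, 0, 1, 0, 0, 0.03, 0, 0, 0, 1, 0, 0, 0.01, 0, 0, 0, 1, 0, 0, 0, 0, 0, 0, 1, 0, 0, 0, 0, 0, 0, 1, 0, 0, 0.003, 0, 0, 0, 1, 0, 0, 0.003, 0, 0, 0, 1, 0, 0, 0, 0, 0, 0],
)

```text
clock: 5.95
ee_pos: [0.622, -0.1263, 0.0318]
eef_rot: [-3.141, 0.0, -0.001]
wrist_force: [0.0, -0.6, -1.3]
gripper_width: 0.0643
finger_force: 66.6
```

```bash
python3 -c "
from chk import *
d,P=chk(blue=(.623,-.126))"
```

```text
tcp [ 0.622  -0.1263  0.0318] F [ 0.  -0.6 -1.3]
blue 916 zlow 0.0148 ztop 0.1118 band [ 0.6227 -0.1255  0.0313]
```

Call:
carry_out(
  plan=[1, 0, 0, 0.002, 0, 0, 0, 1, 0, 0, 0.002, 0, 0, 0, 1, 0, 0, 0.001, 0, 0, 0, 1, 0, 0, 0, 0, 0, 0],
)

```text
clock: 6.33
ee_pos: [0.6219, -0.1262, 0.0289]
eef_rot: [3.142, 0.0, 0.0]
wrist_force: [-0.7, 0.3, -0.7]
gripper_width: 0.0642
finger_force: 66.7
```

Call:
carry_out(
  plan=[1, 0, 0, 0.001, 0, 0, 0, 1, 0, 0, 0.001, 0, 0, 0, 1, 0, 0, 0, 0, 0, 0],
)

```text
clock: 6.58
ee_pos: [0.6221, -0.1263, 0.0289]
eef_rot: [3.141, 0.001, 0.001]
wrist_force: [-0.8, 0.7, 5.4]
gripper_width: 0.0644
finger_force: 67.1
```

Contact shows as a 5 N rise on the wrist. I'll open and retreat upward.

Call:
carry_out(
  plan=[0, 0, 0, 0, 0, 0, 0, 0, 0, 0, 0, 0, 0, 0, 0, 0, 0, 0, 0, 0, 0, 0, 0, 0, 0, 0, 0, 0],
)

```text
clock: 6.92
ee_pos: [0.6219, -0.1263, 0.0276]
eef_rot: [3.142, -0.0, -0.0]
wrist_force: [0.0, -0.4, 0.1]
gripper_width: 0.0851
finger_force: 0.0
```

```bash
python3 -c "
from chk import *
d,P=chk(blue=(.623,-.126),yellow=(.482,.181),white=(.446,-.0155))"
```

```text
tcp [ 0.6219 -0.1263  0.0276] F [ 0.  -0.4  0.1]
blue 990 zlow 0.0141 ztop 0.1088 band [ 0.6226 -0.1258  0.0314]
yellow 1398 zlow 0.0141 ztop 0.1006 band [0.4823 0.1813 0.0314]
white 861 zlow 0.0417 ztop 0.1011 band [ 0.4464 -0.0154  0.0314]
```

Call:
carry_out(
  plan=[0, 0, 0, -0.04, 0, 0, 0, 0, 0, 0, -0.08, 0, 0, 0, 0, 0, 0, -0.08, 0, 0, 0, 0, 0, 0, -0.06, 0, 0, 0, 0, -0.031, -0.068, 0, 0, 0, 0, 0, -0.031, -0.068, 0, 0, 0, 0, 0, -0.031, -0.068, 0, 0, 0, 0, 0, -0.031, -0.068, 0, 0, 0, 0],
)

```text
clock: 7.63
ee_pos: [0.559, 0.0108, 0.1579]
eef_rot: [-3.141, 0.002, -0.001]
wrist_force: [0.2, 0.3, 0.9]
gripper_width: 0.0856
finger_force: 0.0
```

Call:
carry_out(
  plan=[0, -0.031, -0.068, 0, 0, 0, 0, 0, -0.031, -0.068, 0, 0, 0, 0, 0, -0.031, -0.068, 0, 0, 0, 0, 0, -0.031, -0.068, 0, 0, 0, 0, 0, -0.031, -0.068, 0, 0, 0, 0, 0, 0, 0, 0, 0, 0, 0, 0, 0, 0, 0, 0, 0, 0],
)

```text
clock: 8.22
ee_pos: [0.4817, 0.1815, 0.1579]
eef_rot: [-3.141, -0.006, -0.0]
wrist_force: [1.2, 0.8, -0.8]
gripper_width: 0.0852
finger_force: 0.0
```

```bash
python3 -c "
from chk import *
d,P=chk(blue=(.623,-.126),yellow=(.482,.181),white=(.446,-.0155))"
```

```text
tcp [0.4817 0.1815 0.1579] F [ 1.2  0.8 -0.8]
blue 1171 zlow 0.0141 ztop 0.1086 band [ 0.6226 -0.1257  0.0313]
yellow 1395 zlow 0.0141 ztop 0.1005 band [0.4823 0.1814 0.0313]
white 860 zlow 0.0413 ztop 0.1006 band [ 0.4464 -0.0157  0.0313]
```

Call:
carry_out(
  plan=[0, 0.001, 0, 0.07, 0, 0, 0, 0, 0, 0, 0.07, 0, 0, 0, 0, 0, 0, 0.07, 0, 0, 0, 0, 0, 0, 0.04, 0, 0, 0, 0, 0, 0, 0.023, 0, 0, 0, 0, 0, 0, 0, 0, 0, 0, 0, 0, 0, 0, 0, 0, 0],
)

```text
clock: 8.85
ee_pos: [0.4833, 0.1785, 0.0209]
eef_rot: [3.14, -0.003, -0.002]
wrist_force: [-0.4, 0.6, 0.1]
gripper_width: 0.0853
finger_force: 0.0
```

Call:
carry_out(
  plan=[1, 0, 0, 0, 0, 0, 0, 1, 0, 0, 0, 0, 0, 0, 1, 0, 0, 0, 0, 0, 0, 1, 0, 0, 0, 0, 0, 0, 1, 0, 0, 0, 0, 0, 0],
)

```text
clock: 9.27
ee_pos: [0.4843, 0.1803, 0.0231]
eef_rot: [-3.14, -0.001, -0.005]
wrist_force: [0.1, -0.8, 6.4]
gripper_width: 0.0656
finger_force: 66.8
```

Call:
carry_out(
  plan=[1, 0, 0, -0.05, 0, 0, 0, 1, 0, 0, -0.08, 0, 0, 0, 1, 0, 0, -0.08, 0, 0, 0, 1, 0, 0, -0.08, 0, 0, 0, 1, 0.031, 0.068, 0, 0, 0, 0, 1, 0.031, 0.068, 0, 0, 0, 0, 1, 0.031, 0.068, 0, 0, 0, 0, 1, 0.031, 0.068, 0, 0, 0, 0],
)

```text
clock: 9.93
ee_pos: [0.5447, 0.0427, 0.1667]
eef_rot: [-3.141, -0.001, -0.001]
wrist_force: [0.8, 0.7, -0.2]
gripper_width: 0.0656
finger_force: 67.4
```

Call:
carry_out(
  plan=[1, 0.031, 0.068, 0, 0, 0, 0, 1, 0.031, 0.068, 0, 0, 0, 0, 1, 0.031, 0.068, 0, 0, 0, 0, 1, 0.031, 0.068, 0, 0, 0, 0, 1, 0.031, 0.068, 0, 0, 0, 0, 1, 0, 0, 0, 0, 0, 0, 1, 0, 0, 0, 0, 0, 0, 1, 0, 0, 0, 0, 0, 0],
)

```text
clock: 10.6
ee_pos: [0.6217, -0.1262, 0.1657]
eef_rot: [-3.141, 0.001, 0.002]
wrist_force: [0.2, -0.7, -1.5]
gripper_width: 0.0655
finger_force: 67.4
```

```bash
python3 -c "
from chk import *
d,P=chk(blue=(.623,-.126),yellow=(.622,-.126),white=(.446,-.0155))
cv2.imwrite('pics/s5.png',cv2.resize(d['pixels'][30:250,110:350,::-1],None,fx=2.6,fy=2.6))"
```

```text
tcp [ 0.6217 -0.1262  0.1657] F [ 0.2 -0.7 -1.5]
blue 1172 zlow 0.0142 ztop 0.1086 band [ 0.6227 -0.1256  0.0313]
yellow 1143 zlow 0.1453 ztop 0.2431 band [ 0.6196 -0.1252  0.0315]
white 862 zlow 0.0413 ztop 0.1009 band [ 0.4464 -0.0155  0.0314]
```

View pics/s5.png

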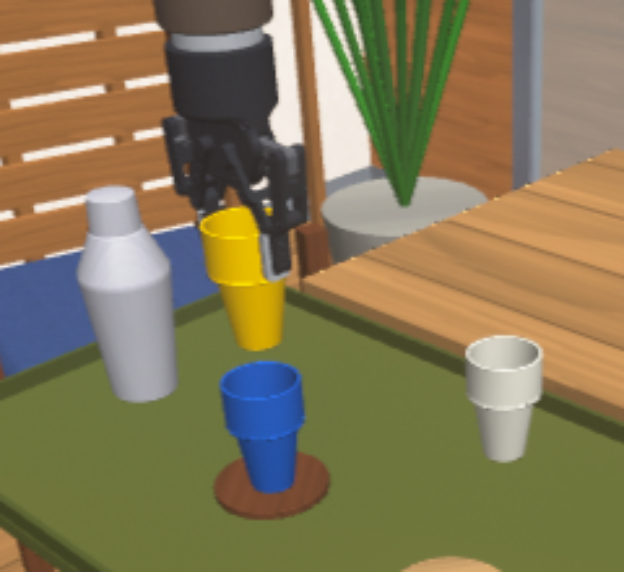

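Yellow hangs above blue but is 3 mm short in x. I'll correct that, lower to just above the rim and measure again.

Call:
carry_out(
  plan=[1, 0.006, 0.001, 0, 0, 0, 0, 1, 0, 0, 0.03, 0, 0, 0, 1, 0, 0, 0.02, 0, 0, 0, 1, 0, 0, 0, 0, 0, 0, 1, 0, 0, 0, 0, 0, 0, 1, 0, 0, 0, 0, 0, 0],
)

```text
clock: 11.15
ee_pos: [0.6257, -0.1264, 0.1418]
eef_rot: [3.141, 0.001, 0.001]
wrist_force: [0.1, -0.9, -1.3]
gripper_width: 0.0657
finger_force: 67.5
```

```bash
python3 -c "
from chk import *
d,P=chk(blue=(.623,-.126),yellow=(.622,-.126),white=(.446,-.0155))"
```

```text
tcp [ 0.6257 -0.1264  0.1418] F [ 0.1 -0.9 -1.3]
blue 1071 zlow 0.0145 ztop 0.1084 band [ 0.6227 -0.1256  0.0313]
yellow 1107 zlow 0.1227 ztop 0.2195 band [ 0.6236 -0.1255  0.0313]
white 863 zlow 0.0416 ztop 0.1006 band [ 0.4464 -0.0156  0.0314]
```

Call:
carry_out(
  plan=[1, -0.002, 0, 0.02, 0, 0, 0, 1, 0, 0, 0.025, 0, 0, 0, 1, 0, 0, 0.025, 0, 0, 0, 1, 0, 0, 0.025, 0, 0, 0, 1, 0, 0, 0.015, 0, 0, 0, 1, 0, 0, 0, 0, 0, 0, 1, 0, 0, 0, 0, 0, 0],
)

```text
clock: 11.78
ee_pos: [0.6243, -0.1269, 0.0861]
eef_rot: [3.141, 0.0, -0.001]
wrist_force: [0.4, -0.0, -0.5]
gripper_width: 0.0655
finger_force: 67.5
```

```bash
python3 -c "
from chk import *
d,P=chk(blue=(.623,-.126),yellow=(.622,-.126),white=(.446,-.0155))"
```

```text
tcp [ 0.6243 -0.1269  0.0861] F [ 0.4 -0.  -0.5]
blue 870 zlow 0.0137 ztop 0.1083 band [ 0.6224 -0.1256  0.0314]
yellow 729 zlow 0.106 ztop 0.1643 band [ 0.6224 -0.126   0.0313]
white 863 zlow 0.0415 ztop 0.1008 band [ 0.4464 -0.0154  0.0313]
```

Call:
carry_out(
  plan=[1, 0, 0, 0.01, 0, 0, 0, 1, 0, 0, 0.008, 0, 0, 0, 1, 0, 0, 0.004, 0, 0, 0, 1, 0, 0, 0.002, 0, 0, 0, 1, 0, 0, 0.002, 0, 0, 0, 1, 0, 0, 0, 0, 0, 0, 1, 0, 0, 0, 0, 0, 0],
)

```text
clock: 12.42
ee_pos: [0.6245, -0.1268, 0.0734]
eef_rot: [3.142, 0.0, 0.0]
wrist_force: [-0.4, 0.5, -1.1]
gripper_width: 0.066
finger_force: 67.5
```

```bash
python3 -c "
from chk import *
d,P=chk(blue=(.623,-.126),yellow=(.622,-.126))"
```

```text
tcp [ 0.6245 -0.1268  0.0734] F [-0.4  0.5 -1.1]
blue 841 zlow 0.0136 ztop 0.108 band [ 0.622  -0.1264  0.0322]
yellow 600 zlow 0.1083 ztop 0.1519 band [ 0.6225 -0.1259  0.0312]
```

Yellow is about 3 mm from home.

Call:
carry_out(
  plan=[1, 0, 0, 0.002, 0, 0, 0, 1, 0, 0, 0.002, 0, 0, 0, 1, 0, 0, 0.002, 0, 0, 0, 1, 0, 0, 0, 0, 0, 0],
)

```text
clock: 12.8
ee_pos: [0.6249, -0.1271, 0.0713]
eef_rot: [3.141, 0.001, 0.002]
wrist_force: [0.5, -1.0, 3.0]
gripper_width: 0.0656
finger_force: 67.8
```

Call:
carry_out(
  plan=[1, 0, 0, 0.001, 0, 0, 0, 1, 0, 0, 0.001, 0, 0, 0, 1, 0, 0, 0, 0, 0, 0],
)

```text
clock: 13.05
ee_pos: [0.6251, -0.1274, 0.0711]
eef_rot: [3.14, 0.001, 0.003]
wrist_force: [-1.4, -1.1, 6.1]
gripper_width: 0.066
finger_force: 68.1
```

Seated, with 6 N of contact. I'll release and check.

Call:
carry_out(
  plan=[0, 0, 0, 0, 0, 0, 0, 0, 0, 0, 0, 0, 0, 0, 0, 0, 0, 0, 0, 0, 0, 0, 0, 0, 0, 0, 0, 0],
)

```text
clock: 13.38
ee_pos: [0.6241, -0.1266, 0.0688]
eef_rot: [-3.141, 0.0, 0.001]
wrist_force: [0.1, -0.3, 0.2]
gripper_width: 0.0855
finger_force: 0.0
```

```bash
python3 -c "
from chk import *
d,P=chk(blue=(.623,-.126),yellow=(.622,-.126),white=(.446,-.0155))"
```

```text
tcp [ 0.6241 -0.1266  0.0688] F [ 0.1 -0.3  0.2]
blue 821 zlow 0.0138 ztop 0.1067 band [ 0.6219 -0.1265  0.0323]
yellow 669 zlow 0.1109 ztop 0.1496 band [ 0.623  -0.1258  0.0313]
white 859 zlow 0.0414 ztop 0.1007 band [ 0.4463 -0.0156  0.0314]
```

Call:
carry_out(
  plan=[0, 0, 0, -0.05, 0, 0, 0, 0, 0, 0, -0.07, 0, 0, 0, 0, 0, 0, -0.07, 0, 0, 0, 0, -0.059, -0.037, 0, 0, 0, 0, 0, -0.059, -0.037, 0, 0, 0, 0, 0, -0.059, -0.037, 0, 0, 0, 0, 0, -0.059, -0.037, 0, 0, 0, 0, 0, -0.059, -0.037, 0, 0, 0, 0],
)

```text
clock: 14.1
ee_pos: [0.4753, -0.0337, 0.1641]
eef_rot: [-3.141, 0.001, 0.0]
wrist_force: [-0.4, 0.6, 0.0]
gripper_width: 0.0854
finger_force: 0.0
```

Call:
carry_out(
  plan=[0, -0.059, -0.037, 0, 0, 0, 0, 0, 0, 0, 0, 0, 0, 0, 0, 0, 0, 0, 0, 0, 0, 0, 0, 0, 0, 0, 0, 0],
)

```text
clock: 14.43
ee_pos: [0.448, -0.0155, 0.1648]
eef_rot: [-3.141, -0.001, -0.002]
wrist_force: [0.3, -0.5, 0.6]
gripper_width: 0.0855
finger_force: 0.0
```

```bash
python3 -c "
from chk import *
d,P=chk(blue=(.623,-.126),yellow=(.622,-.126),white=(.446,-.0155))"
```

```text
tcp [ 0.448  -0.0155  0.1648] F [ 0.3 -0.5  0.6]
blue 830 zlow 0.0133 ztop 0.1072 band [ 0.6217 -0.127   0.0327]
yellow 864 zlow 0.1106 ztop 0.149 band [ 0.6229 -0.1259  0.0314]
white 1134 zlow 0.0421 ztop 0.3832 band [ 0.447  -0.0151  0.0309]
```

Call:
carry_out(
  plan=[0, -0.003, 0, 0.07, 0, 0, 0, 0, 0, 0, 0.07, 0, 0, 0, 0, 0, 0, 0.07, 0, 0, 0, 0, 0, 0, 0.05, 0, 0, 0, 0, 0, 0, 0.026, 0, 0, 0, 0, 0, 0, 0, 0, 0, 0, 0, 0, 0, 0, 0, 0, 0],
)

```text
clock: 15.07
ee_pos: [0.4465, -0.0163, 0.0206]
eef_rot: [3.141, -0.001, -0.003]
wrist_force: [-0.5, 0.5, -0.2]
gripper_width: 0.0858
finger_force: 0.0
```

Call:
carry_out(
  plan=[1, 0, 0, 0, 0, 0, 0, 1, 0, 0, 0, 0, 0, 0, 1, 0, 0, 0, 0, 0, 0, 1, 0, 0, 0, 0, 0, 0, 1, 0, 0, 0, 0, 0, 0],
)

```text
clock: 15.48
ee_pos: [0.4476, -0.0155, 0.0228]
eef_rot: [-3.141, -0.001, -0.006]
wrist_force: [0.2, -1.5, 6.2]
gripper_width: 0.064
finger_force: 66.2
```

Call:
carry_out(
  plan=[1, 0, 0, -0.05, 0, 0, 0, 1, 0, 0, -0.08, 0, 0, 0, 1, 0, 0, -0.08, 0, 0, 0, 1, 0, 0, -0.08, 0, 0, 0, 1, 0, 0, -0.07, 0, 0, 0, 1, 0.059, 0.037, 0, 0, 0, 0, 1, 0.059, 0.037, 0, 0, 0, 0, 1, 0.059, 0.037, 0, 0, 0, 0],
)

```text
clock: 16.15
ee_pos: [0.535, -0.0714, 0.2027]
eef_rot: [-3.14, -0.002, -0.004]
wrist_force: [0.1, 1.6, -1.3]
gripper_width: 0.0642
finger_force: 66.5
```

Call:
carry_out(
  plan=[1, 0.059, 0.037, 0, 0, 0, 0, 1, 0.059, 0.037, 0, 0, 0, 0, 1, 0.059, 0.037, 0, 0, 0, 0, 1, 0, 0, 0, 0, 0, 0, 1, 0, 0, 0, 0, 0, 0, 1, 0, 0, 0, 0, 0, 0],
)

```text
clock: 16.65
ee_pos: [0.6218, -0.1265, 0.2004]
eef_rot: [-3.141, 0.001, 0.004]
wrist_force: [0.3, 0.7, -1.1]
gripper_width: 0.0641
finger_force: 66.5
```

```bash
cat >> chk.py <<'E'
def white(d,P,w,z0,zmax):
    m=mask(d,"white")&(np.hypot(P[...,0]-w[0],P[...,1]-w[1])<.05)&(P[...,2]>z0)&(P[...,2]<zmax)
    p=P[m]; zt=np.percentile(p[:,2],97)
    q=p[p[:,2]>zt-.037]; r=np.hypot(*(q[:,:2]-circ(q)[:2]).T); q=q[abs(r-.031)<.004]
    print("white",len(p),np.percentile(p[:,2],1).round(4),zt.round(4),circ(q).round(4))
E
python3 -c "
from chk import *
d,P=chk(blue=(.623,-.126),yellow=(.622,-.126))
white(d,P,(.623,-.126),.155,.29)
cv2.imwrite('pics/s6.png',cv2.resize(d['pixels'][0:250,110:350,::-1],None,fx=2.4,fy=2.4))"
```

```text
tcp [ 0.6218 -0.1265  0.2004] F [ 0.3  0.7 -1.1]
blue 828 zlow 0.0144 ztop 0.1073 band [ 0.6218 -0.1268  0.0326]
yellow 863 zlow 0.1108 ztop 0.1489 band [ 0.6228 -0.126   0.0315]
white 1290 0.1812 0.2783 [ 0.6208 -0.1256  0.0314]
```

View pics/s6.png

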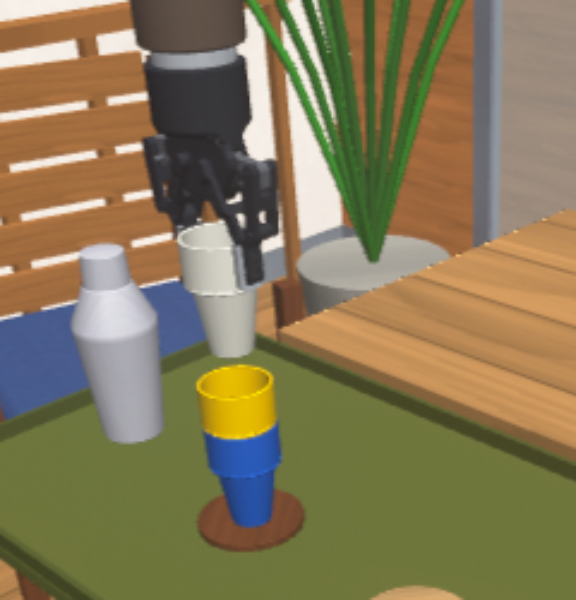

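Yellow is nested in blue and white hangs above it. I'll shift 2 mm in x and lower.

Call:
carry_out(
  plan=[1, 0.004, 0.001, 0, 0, 0, 0, 1, 0, 0, 0.03, 0, 0, 0, 1, 0, 0, 0.02, 0, 0, 0, 1, 0, 0, 0, 0, 0, 0, 1, 0, 0, 0, 0, 0, 0, 1, 0, 0, 0, 0, 0, 0],
)

```text
clock: 17.2
ee_pos: [0.625, -0.1271, 0.177]
eef_rot: [3.141, 0.001, 0.001]
wrist_force: [0.1, 1.3, -0.9]
gripper_width: 0.0642
finger_force: 66.5
```

```bash
python3 -c "
from chk import *
d,P=chk(yellow=(.622,-.126))
white(d,P,(.623,-.126),.152,.27)"
```

```text
tcp [ 0.625  -0.1271  0.177 ] F [ 0.1  1.3 -0.9]
yellow 745 zlow 0.1112 ztop 0.1489 band [ 0.6228 -0.1258  0.0314]
white 1253 0.1582 0.2551 [ 0.6237 -0.126   0.0316]
```

Call:
carry_out(
  plan=[1, -0.002, 0, 0.02, 0, 0, 0, 1, 0, 0, 0.025, 0, 0, 0, 1, 0, 0, 0.025, 0, 0, 0, 1, 0, 0, 0.025, 0, 0, 0, 1, 0, 0, 0.015, 0, 0, 0, 1, 0, 0, 0, 0, 0, 0, 1, 0, 0, 0, 0, 0, 0],
)

```text
clock: 17.83
ee_pos: [0.6238, -0.1274, 0.121]
eef_rot: [3.141, 0.0, -0.001]
wrist_force: [0.0, -0.5, -0.8]
gripper_width: 0.0642
finger_force: 66.5
```

```bash
python3 -c "
from chk import *
d,P=chk(yellow=(.622,-.126))
white(d,P,(.623,-.126),.152,.22)"
```

```text
tcp [ 0.6238 -0.1274  0.121 ] F [ 0.  -0.5 -0.8]
yellow 562 zlow 0.111 ztop 0.1489 band [ 0.6224 -0.1261  0.0317]
white 738 0.1531 0.2 [ 0.6227 -0.1263  0.0315]
```

Call:
carry_out(
  plan=[1, 0, 0, 0.008, 0, 0, 0, 1, 0, 0, 0.006, 0, 0, 0, 1, 0, 0, 0.002, 0, 0, 0, 1, 0, 0, 0.002, 0, 0, 0, 1, 0, 0, 0, 0, 0, 0, 1, 0, 0, 0, 0, 0, 0],
)

```text
clock: 18.38
ee_pos: [0.6239, -0.1273, 0.1124]
eef_rot: [3.142, 0.0, 0.0]
wrist_force: [-1.5, 1.2, -0.8]
gripper_width: 0.0636
finger_force: 66.5
```

Call:
carry_out(
  plan=[1, 0, 0, 0.002, 0, 0, 0, 1, 0, 0, 0.001, 0, 0, 0, 1, 0, 0, 0, 0, 0, 0],
)

```text
clock: 18.63
ee_pos: [0.624, -0.1273, 0.111]
eef_rot: [3.142, 0.0, 0.001]
wrist_force: [-0.0, -0.2, -0.1]
gripper_width: 0.0641
finger_force: 66.6
```

Call:
carry_out(
  plan=[1, 0, 0, 0.001, 0, 0, 0, 1, 0, 0, 0.001, 0, 0, 0, 1, 0, 0, 0.001, 0, 0, 0, 1, 0, 0, 0, 0, 0, 0],
)

```text
clock: 18.97
ee_pos: [0.6246, -0.1272, 0.1109]
eef_rot: [3.141, 0.001, 0.003]
wrist_force: [-1.2, 0.5, 6.0]
gripper_width: 0.0641
finger_force: 67.2
```

```bash
python3 -c "
from chk import *
d,P=chk(yellow=(.622,-.126))
white(d,P,(.623,-.126),.152,.21)"
```

```text
tcp [ 0.6246 -0.1272  0.1109] F [-1.2  0.5  6. ]
yellow 527 zlow 0.1105 ztop 0.1483 band [ 0.6224 -0.1269  0.0324]
white 661 0.1525 0.1897 [ 0.6233 -0.1262  0.0314]
```

Seated. I'll release and back off upward.

Call:
carry_out(
  plan=[0, 0, 0, 0, 0, 0, 0, 0, 0, 0, 0, 0, 0, 0, 0, 0, 0, 0, 0, 0, 0, 0, 0, 0, 0, 0, 0, 0, 0, 0, 0, -0.04, 0, 0, 0, 0, 0, 0, -0.07, 0, 0, 0, 0, 0, 0, -0.05, 0, 0, 0, 0, 0, 0, 0, 0, 0, 0],
)

```text
clock: 19.68
ee_pos: [0.6274, -0.128, 0.1959]
eef_rot: [3.139, 0.002, 0.018]
wrist_force: [-0.6, -0.5, 0.9]
gripper_width: 0.0854
finger_force: 0.0
```

```bash
python3 -c "
from chk import *
d,P=chk(blue=(.622,-.126),yellow=(.622,-.126))
white(d,P,(.623,-.126),.152,.21)
cv2.imwrite('pics/s7.png',d['pixels'][:,:,::-1])"
```

```text
tcp [ 0.6274 -0.128   0.1959] F [-0.6 -0.5  0.9]
blue 830 zlow 0.0143 ztop 0.1066 band [ 0.6216 -0.1273  0.0328]
yellow 529 zlow 0.1103 ztop 0.1484 band [ 0.6221 -0.1268  0.0324]
white 856 0.1529 0.1891 [ 0.6234 -0.1263  0.0314]
```

View pics/s7.png

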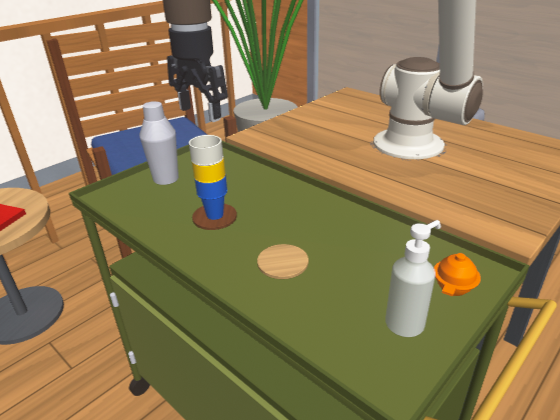

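The stack (blue, yellow, white) stands straight on the dark coaster at around (211,185). The gripper is clear of it and the bystanders haven't moved.

Call:
carry_out(
  plan=[0, 0, 0, -0.02, 0, 0, 0, 0, 0, 0, 0, 0, 0, 0, 0, 0, 0, 0, 0, 0, 0, 0, 0, 0, 0, 0, 0, 0],
)

```text
clock: 20.07
ee_pos: [0.6234, -0.1272, 0.1982]
eef_rot: [-3.141, 0.0, 0.003]
wrist_force: [0.2, 0.4, -1.1]
gripper_width: 0.0855
finger_force: 0.0
```

```bash
python3 -c "
from rig import manip
print(manip.sign_off())"
```

```text
the job is handed in; nothing more can be done
None
```

The job is handed in at about 20 s: blue, yellow and white are nested and upright on the dark coaster, the gripper is clear and the bystanders are untouched by my camera check, but sign-off returned no verdict.

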